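# Strip a mower blade spindle and put each part in its place

## Task

Strip the mower blade spindle that stands on the bench from the top down, one part at a time: the hex nut goes in the steel parts dish, then the brass spacer in the red scrap bin, then the pulley hub-up in the blue wash pan, and last the bare spindle upright in the cardboard box. Set each part down gently and flat in the middle of its container, let go of it, and leave the spray can and the wrench alone.

Things in the scene. Friction and masses are not known exactly. Their poses are not given: they have to be found in the camera images.
- nut: Bright steel hex nut, 30 mm across flats, 17 mm tall, hole 23 mm; already unscrewed, it only rests on top of the stack, over the shaft's end. Origin: centre of its underside; z up; x is square to one of its flats (so any multiple of 60 degrees from x is too). 60 g.
- spacer: Brass-yellow plain ring, 46 mm outside, hole 25 mm, 14 mm tall, under the nut. Origin: centre of its underside, z up. About 110 g.
- pulley: Dark grey V-belt pulley under the spacer: a grooved disc 100 mm across and 18 mm thick, with a round hub 40 mm across on its upper side that rises 16 mm above the disc (34 mm over all); hole 25 mm right through. Origin: centre of its underside, z up towards the hub. About 420 g.
- spindle: Loose cast aluminium spindle, upright on the bench with the stack on its bright 20 mm shaft. Foot 90 mm across; four ears, 22 to 32 mm up, reach 62 mm from the axis; seat at 78 mm; shaft from there to 134 mm, loose in all the holes. Heights above the foot: pulley 78 to 112, spacer to 126, nut to 143 mm. Origin: centre of the foot's underside, z up the shaft. About 720 g.
- parts_dish: Round bright steel parts dish, 112 mm across the rim, 20 mm tall, flat floor 86 mm across and 4 mm thick. Origin: centre of its underside. It is fixed to the bench.
- scrap_bin: Red plastic open bin, 120 mm (x) by 140 mm (y) outside, 40 mm tall, walls and floor 4 mm thick. Origin: centre of its underside. It is fixed to the bench.
- wash_pan: Round blue plastic pan, 148 mm across with a lip to 158 mm, 35 mm tall, flat floor 126 mm across and 3 mm thick. Origin: centre of its underside. It is fixed to the bench.
- carton: Open cardboard box, 158 by 158 mm outside, 50 mm tall, walls and floor 4 mm thick, two flaps folded out along its y sides (seen only, within 100 mm of its centre). Origin: centre of its underside. It is fixed to the bench.
- spray_can: Bystander: yellow and black spray can with a red cap, 65 mm across, 196 mm tall. Origin: centre of its foot.
- wrench: Bystander: steel wrench lying on the bench, 160 mm long along its x, under 20 mm tall. Origin: near its middle, on the bench.
Things that resemble listed ones, but are neither listed nor needed, are in the scene too. Of the things that look like the spacer, the middle-sized one is meant.

How it is judged:
By the outcome, as a careful person would: the job done as asked, in the order asked, and still so for the second after the job is handed in, with the robot touching nothing.
It also fails if it takes over 128 s, if anything falls off the work surface, if the arm or the gripper's body presses on something with over 40 N, if the wrist force passes 120 N, or if a joint passes its speed limit or range.

## Robot

A 6-joint arm with a two-finger parallel gripper is mounted at the origin on the work surface. World frame = base frame: x ahead of the robot, y to its left, z up, the work surface at z = 0. Lengths are in m, angles in rad, forces in N, time in s.
With the tool pointing down it reaches from about 0.3 to 0.875 m from the base axis. Payload 6.4 kg.
Tool frame: the origin (TCP) lies midway between the tips of the shut fingers; the grasp point (between the pads) lies 19 mm behind it; z points along the fingers, y is the line along which they close (so a half turn about z gives the same grasp; the last joint's range is limited). The gripper opens to 85 mm and grips with 20 to 120 N. Pads are 22 mm wide; open, the fingers measure 114 mm over their backs; the gripper's body (76 mm by 85 mm) begins 54 mm behind the grasp point. The pads swing forward as they close: fully open they stand 13 mm farther back than shut.
Start: joints at [-1.322, 0.181, 1.607, -0, 1.354, -0.206], TCP at [0.253, -0.517, 0.231] pointing down, gripper open.
Joint ranges: [-2.99, 2.99], [-0.89, 2.07], [0.3, 2.58], [-1.14, 4.28], [0, 2.63], [-3.12, 3.12]. Speed limits (rad/s): [2.57, 2.57, 3.01, 3.14, 3.14, 3.14].

## Interface

Orientations are given as a unit quaternion [w, x, y, z].
In Python, from bench import ctrl gives the robot as it stands.
- The arm moves only by the tool drive_tool, never from a script. Its argument "plan" is a list that holds one entry, the list of rows, each a list of 4 numbers: the shift along the tool's x, y, z scaled (see below), then the turn about the tool's z scaled (see below). In form: [[[x, y, z, roll], ...]]. A call has 1 to 12 rows; each row is the pose to reach, as a shift and turn from the pose commanded when the call began, along the tool's axes at that moment, turning the shorter way round; what a row does not reach only later rows make up. The controller multiplies each number of a shift by 400 mm and each number of a turn by 180 degrees. A row lasts 1/12 s, in which the tool goes at most 41.7 mm and 7.16 degrees, less where a joint would pass 70% of its speed; a pose out of reach is approached as far as the arm can. A call with a number of a shift or a turn outside -1 to 1 is refused whole. A call with a gripper value outside its range is refused whole. "jaw" is the closure, from 0 (fully open) to 1 (shut), set as the call begins (left out, the last holds). The fingers move at their own pace and stop on an object; the grip force is fixed at half the most. Time passes only in rows, so rows that repeat a pose let the fingers close. It gives the time, the measured TCP pose, the force, the opening and the grip force at its end, in the units of the state.
- ctrl.get_obs(): the state, without advancing time (a new reading comes with each control period).
- ctrl.camera(name): name is "side" or "top" or "wrist"; returns (picture, depth): 420x560x3 uint8, red, green, blue; 420x560 float32, m along the optical axis (not along the pixel's ray), 0 where there is no reading.
- ctrl.camera_info(name): a dict with "camera_matrix" (3x3 intrinsics, pixels), "D" ([k1, k2, p1, p2, k3] as OpenCV has them; the pictures are not rectified), "R" (3x3) and "t" (3): a world point X has camera coordinates R X + t; the wrist camera has in their place "T_tool_cam" (4x4, takes a point from camera to tool coordinates, whose origin is the TCP and whose axes are the flange's). Camera axes: x right, y down, z forward; pixel columns grow to the right and rows downward; lengths in m; the calibration is good to about 2 mm. A picture is of the moment at which its call begins: read the wrist's pose just before it. camera_info takes no time and is no camera call.
- ctrl.hand_in(): hands the job in; it is judged then, once.
The state is a dict: "time_s": time; "q": joint angles; "dq": joint speeds; "joint_efforts": joint torques, N m; "eef_pos": TCP position; "eef_rot": TCP orientation; "wrist_force": force on the tool from outside, world axes, zero at the start; "torque": the same for the moment, N m; "opening": opening from 0.0 (shut) to 1.0 (fully open); "grasp_force": force on a finger pad.
Only numpy, scipy, OpenCV 4.12 (cv2) and the standard library are available. Lean on these libraries where they do the work, as an engineer would, in place of code of your own. Each camera call takes 0.05 s, during which the arm holds its last target. There are 200 camera calls.

## Working session

There is one attempt and no reset: what is moved stays moved. The work goes in short steps, Python scripts to look and compute and a tool call to move; the robot and the scene stay as the last step left them, time stands still between calls to the robot, and variables do not carry over. Pictures are saved under pics/ and viewed, at most 14 in all, crops included, and the job is handed in when it is done.

Besides the shell and the picture viewer there is one more tool, called after "Request:" by a JSON object that holds its "op" and its "data", one argument or row to a line. drive_tool: Moves the arm, as the interface text tells. Its arguments: {"type":"object","properties":{"plan":{"type":"array"},"jaw":{"type":"number"}},"required":["plan"]}

```bash
ls; mkdir -p pics
cat > h.py <<'E'
import numpy as np, cv2
from bench import ctrl
def info(n): 
    i=ctrl.camera_info(n); return np.array(i["camera_matrix"]),np.array(i["D"]),i
def quat(q):
    w,x,y,z=q
    from scipy.spatial.transform import Rotation as R
    return R.from_quat([x,y,z,w]).as_matrix()
def shot(n):
    o=ctrl.get_obs(); rgb,d=ctrl.camera(n); K,D,i=info(n)
    if n=="wrist":
        T=np.eye(4);T[:3,:3]=quat(o["eef_rot"]);T[:3,3]=o["eef_pos"]; W=T@np.array(i["T_tool_cam"])
    else:
        W=np.eye(4);R=np.array(i["R"]);W[:3,:3]=R.T;W[:3,3]=-R.T@np.array(i["t"])
    h,w=d.shape
    u,v=np.meshgrid(np.arange(w,dtype=np.float64),np.arange(h,dtype=np.float64))
    p=cv2.undistortPoints(np.stack([u.ravel(),v.ravel()],1)[:,None],K,D)[:,0]
    P=np.c_[p,np.ones(len(p))]
    rays=P@W[:3,:3].T
    X=(rays*d.ravel()[:,None]+W[:3,3]).reshape(h,w,3); X[d==0]=np.nan
    return rgb,d,X,rays.reshape(h,w,3),W[:3,3]
def onz(rays,c,u,v,z):
    r=rays[int(v),int(u)]; return c+r*(z-c[2])/r[2]
def save(rgb,name,s=1,crop=None):
    im=rgb[...,::-1]
    if crop: x0,y0,x1,y1=crop; im=im[y0:y1,x0:x1]
    cv2.imwrite("pics/"+name,cv2.resize(im,None,fx=s,fy=s,interpolation=cv2.INTER_CUBIC))
E
python3 - <<'E'
from h import *
print(ctrl.get_obs())
for n in("top","side"):
    r,d,X,rays,c=shot(n); save(r,n+"1.png"); np.savez("%s1.npz"%n,r=r,X=X,rays=rays,c=c); print(n,c,info(n)[0])
print(info("wrist")[2])
E
```

```text
pics
{'time_s': 0.0, 'q': array([-1.32228443e+00,  1.81571225e-01,  1.60801734e+00, -2.49849401e-05,
        1.35383969e+00, -2.06303716e-01]), 'dq': array([ 0.00103027,  0.00034569,  0.00045479, -0.00031091, -0.00182385,
        0.00013464]), 'joint_efforts': array([-1.45763220e-04, -4.44871831e+01, -3.51334727e+01, -2.06474269e-04,
        9.34723212e-03,  3.09281415e-05]), 'eef_pos': array([ 0.25245808, -0.51597527,  0.2303627 ]), 'eef_rot': array([-9.17337004e-04,  9.74253066e-01,  2.25455364e-01, -3.15622910e-05]), 'wrist_force': array([-0.73949341, -0.20795545, -0.27972428]), 'torque': array([-0.0173516 ,  0.02423491,  0.00535437]), 'grasp_force': 0.0, 'opening': 0.9969801817215675}
top [ 0.3476178  -0.04123752  1.19975849] [[470.24499733   0.         277.22310427]
 [  0.         470.24499733 212.92474305]
 [  0.           0.           1.        ]]
side [ 0.33254602 -0.8800663   0.8421433 ] [[460.33336203   0.         283.96218121]
 [  0.         460.33336203 209.28302226]
 [  0.           0.           1.        ]]
{'camera_matrix': array([[338.17219655,   0.        , 280.86436217],
       [  0.        , 338.17219655, 207.61350771],
       [  0.        ,   0.        ,   1.        ]]), 'D': array([-0.08424604,  0.        ,  0.        ,  0.        ,  0.        ]), 'T_tool_cam': array([[-6.56764133e-04, -9.51870921e-01, -3.06498481e-01,
         7.80863901e-02],
       [ 9.99999773e-01, -6.71136230e-04, -5.84959628e-05,
        -8.86468450e-05],
       [-1.50021629e-04, -3.06498450e-01,  9.51871145e-01,
        -1.42340916e-01],
       [ 0.00000000e+00,  0.00000000e+00,  0.00000000e+00,
         1.00000000e+00]])}
```

View pics/top1.png

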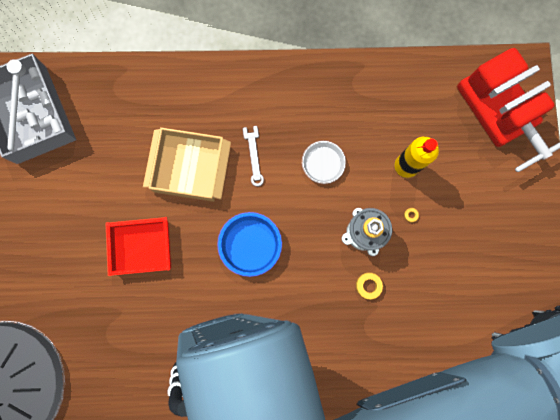

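View pics/side1.png

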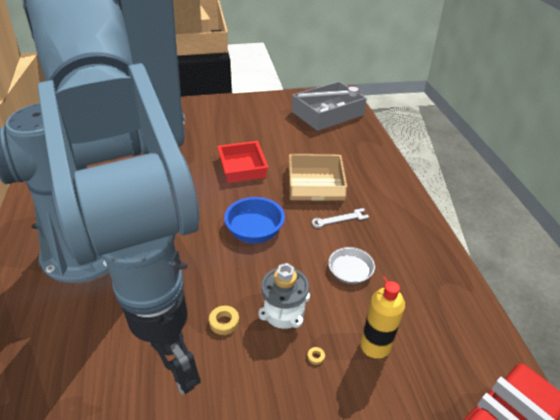

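Top view: the stack is at (370,230), with the nut at about (375,227). Spacer look-alikes are the small ring at (412,215), the large ring at (370,287) and the ring in the stack under the nut, which is the middle-sized one I want. Containers: dish (324,162), red bin (139,247), blue pan (250,244), carton (187,165). Spray can foot at about (408,165), wrench at (254,157).

```bash
python3 - <<'E'
from h import *
f=np.load("top1.npz");X=f["X"];rays=f["rays"];c=f["c"];r=f["r"]
for n,u,v in [("nut",375,227),("dishfloor",324,162),("bin",139,247),("pan",250,244),("carton",187,165),("can",430,146),("wrench",254,157),("smallring",407,215),("bigring",362,287),("bench",300,290)]:
    print(n,np.round(X[v,u],4))
def cen(n,box,zlo,zhi):
    x0,y0,x1,y1=box; P=X[y0:y1,x0:x1].reshape(-1,3); P=P[(P[:,2]>zlo)&(P[:,2]<zhi)]
    (cx,cy),(w,h),a=cv2.minAreaRect(P[:,:2].astype(np.float32))
    (ex,ey),er=cv2.minEnclosingCircle(P[:,:2].astype(np.float32))
    print(n,len(P),"rect",np.round([cx,cy,w,h,a],4),"circ",np.round([ex,ey,er*2],4), "z",P[:,2].min().round(4),P[:,2].max().round(4))
cen("dish",(295,135,355,190),.014,.03)
cen("bin",(98,210,180,285),.034,.05)
cen("pan",(210,205,292,285),.029,.045)
cen("carton",(140,120,240,210),.044,.06)
cen("can",(385,130,445,185),.15,.3)
cen("pulley",(335,200,400,262),.08,.106)
cen("spacer",(335,200,400,262),.118,.1275)
cen("nut",(335,200,400,262),.132,.155)
E
python3 - <<'E'
from h import *
r,d,X,rays,c=shot("top"); 
save(r,"topc.png",8,(330,195,425,270))
r=shot("side")[0]; save(r,"sidec.png",6,(240,240,330,340))
E
```

```text
nut [ 0.4683 -0.2778  0.1312]
dishfloor [ 0.6559 -0.1817  0.0055]
bin [0.4451 0.2948 0.0036]
pan [0.4463 0.0146 0.002 ]
carton [0.6542 0.1741 0.0092]
can [ 0.6384 -0.3946  0.1932]
wrench [6.723e-01 5.000e-04 8.700e-03]
smallring [ 0.5113 -0.3885  0.008 ]
bigring [ 0.3321 -0.2626  0.0166]
bench [ 0.3278 -0.1095 -0.0014]
dish 287 rect [ 0.6541 -0.1803  0.1092  0.1098 88.3179] circ [ 0.6543 -0.1791  0.112 ] z 0.014 0.0251
bin 790 rect [0.4458 0.2891 0.1305 0.148  4.1144] circ [0.4458 0.2889 0.1954] z 0.0341 0.047
pan 733 rect [4.46300e-01 1.34000e-02 1.54900e-01 1.55600e-01 4.40633e+01] circ [0.446  0.0141 0.1578] z 0.029 0.0424
carton 818 rect [ 0.6521  0.1697  0.1847  0.1591 80.3084] circ [0.6513 0.1676 0.2289] z 0.044 0.0564
can 597 rect [ 6.41400e-01 -3.94700e-01  6.29000e-02  5.93000e-02  8.87688e+01] circ [ 0.6418 -0.3954  0.065 ] z 0.1501 0.2027
pulley 1091 rect [ 0.4696 -0.2749  0.0981  0.0982 86.8512] circ [ 0.4693 -0.276   0.1014] z 0.08 0.1025
spacer 127 rect [ 4.69900e-01 -2.75300e-01  4.44000e-02  4.44000e-02  5.80874e+01] circ [ 0.4703 -0.2755  0.0466] z 0.1181 0.1274
nut 113 rect [ 0.4696 -0.2759  0.0322  0.0309  9.582 ] circ [ 0.47   -0.2747  0.0342] z 0.132 0.1474
```

View pics/sidec.png

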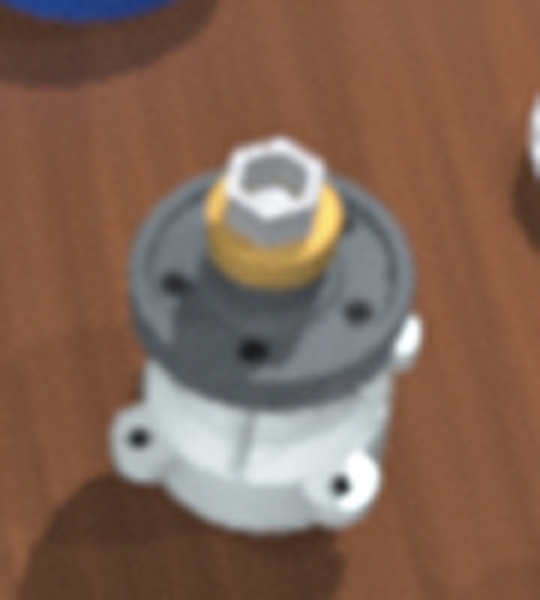

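View pics/topc.png

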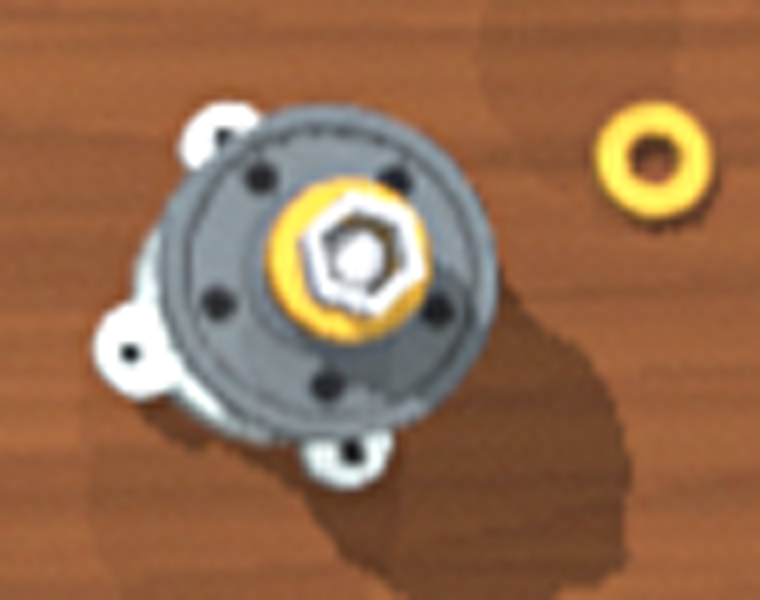

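Crops confirm it: nut and middle-sized brass ring sit on the hub of the stack, and the two lone rings on the bench are a smaller and a larger one. Moving over the stack for a close wrist view.

Request:
{"op": "drive_tool", "data": {
  "plan": [
    [[0.1, -0.04, 0, 0.03], [0.2, -0.08, 0, 0.06], [0.3, -0.12, 0.02, 0.09], [0.4, -0.16, 0.02, 0.122], [0.5, -0.2, 0.02, 0.122], [0.6, -0.24, 0.02, 0.122], [0.68, -0.27, 0.02, 0.122], [0.73, -0.29, 0.02, 0.122], [0.753, -0.3, 0.02, 0.122], [0.753, -0.3, 0.02, 0.122], [0.753, -0.3, 0.02, 0.122]]
  ]
}}

```text
time_s: 1.12
eef_pos: [0.4702, -0.2767, 0.2231]
eef_rot: [0.0, 0.999, 0.036, -0.0]
wrist_force: [0.5, -1.3, -0.1]
opening: 1.0
grasp_force: 0.0
```

```bash
cat >> h.py <<'E'
def pose():
    o=ctrl.get_obs(); R=quat(o["eef_rot"]); return np.array(o["eef_pos"]),R,np.degrees(np.arctan2(R[1,0],R[0,0])),o
def go(x,y,z,yaw=None):
    p,R,a,o=pose(); s=R.T@(np.array([x,y,z])-p)/.4
    t=0 if yaw is None else ((a-yaw+180)%360-180)/180
    print("t",round(o["time_s"],2),"p",p.round(4),"yaw",a.round(2),"tilt",R[:,2].round(3),"SHIFT",s.round(4),"TURN",round(t,4))
E
python3 - <<'E'
from h import *
r,d,X,rays,c=shot("wrist"); save(r,"w1.png"); np.savez("w1.npz",r=r,X=X,rays=rays,c=c)
go(.47,-.276,.22,4); o=pose()[3]; print(o["q"].round(3),o["wrist_force"])
# finger/nut region, nut top points
m=(X[...,2]>.136)&(X[...,2]<.15); P=X[m]; P=P[np.hypot(P[:,0]-.47,P[:,1]+.276)<.04]
print(len(P),cv2.minAreaRect(P[:,:2].astype(np.float32)),cv2.minEnclosingCircle(P[:,:2].astype(np.float32)),np.median(P[:,2]))
E
```

```text
t 1.17 p [ 0.4698 -0.2773  0.2231] yaw 4.07 tilt [-0.001 -0.    -1.   ] SHIFT [ 0.0007 -0.0033  0.0078] TURN 0.0004
[-7.500e-01  1.230e-01  1.690e+00 -1.000e-03  1.329e+00  7.490e-01] [ 0.05919319 -1.02948847  0.55937009]
820 ((0.46858975291252136, -0.27496907114982605), (0.034749530255794525, 0.02994033321738243), 9.980945587158203) ((0.46860167384147644, -0.2750336825847626), 0.01747598871588707) 0.14234955560301144
```

View pics/w1.png

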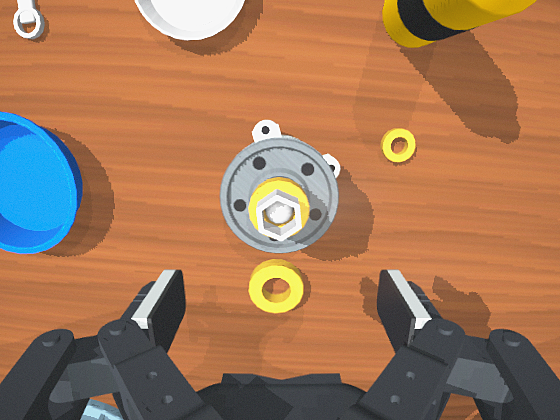

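Wrist view: nut at about (280,213) on the spacer, nicely between the open pads at (183,272) and (378,272). The dish is at (190,10) and the large ring at (276,288). Now a finer fit of the hexagon.

Run:
```python
from h import *
f=np.load("w1.npz");X=f["X"];rays=f["rays"];c=f["c"];r=f["r"]
m=(X[...,2]>.138)&(X[...,2]<.147); m[:,:240]=0;m[:,320:]=0;m[:170]=0;m[250:]=0
v,u=np.nonzero(m); print(u.min(),u.max(),v.min(),v.max())
Q=np.array([onz(rays,c,a,b,.143) for a,b in zip(u,v)])[:,:2]
best=[]
for t in np.arange(0,60,1.):
    e=0;
    for k in range(3):
        n=np.radians(t+60*k); s=Q@[np.cos(n),np.sin(n)]; e+=np.percentile(s,99)-np.percentile(s,1)
    best.append((e/3,t))
print(sorted(best)[:6])
t=np.radians(sorted(best)[0][1])
A=[];b=[]
for k in range(3):
    n=[np.cos(t+k*np.pi/3),np.sin(t+k*np.pi/3)]; s=Q@n; A.append(n); b.append((s.max()+s.min())/2)
print(np.linalg.lstsq(np.array(A),np.array(b),rcond=None)[0])
save(r,"w1c.png",8,(245,175,320,250))
go(.469,-.2755,.16,10)
```

```text
256 300 193 240
[(np.float64(0.030197730186990086), np.float64(40.0)), (np.float64(0.030216409706873632), np.float64(41.0)), (np.float64(0.030223376570754263), np.float64(42.0)), (np.float64(0.030232464535179915), np.float64(39.0)), (np.float64(0.030243170540769203), np.float64(38.0)), (np.float64(0.030282507055313407), np.float64(43.0))]
[ 0.46951977 -0.27485864]
t 1.17 p [ 0.4698 -0.2773  0.2231] yaw 4.07 tilt [-0.001 -0.    -1.   ] SHIFT [-0.0016 -0.0047  0.1578] TURN -0.0329
```

View pics/w1c.png

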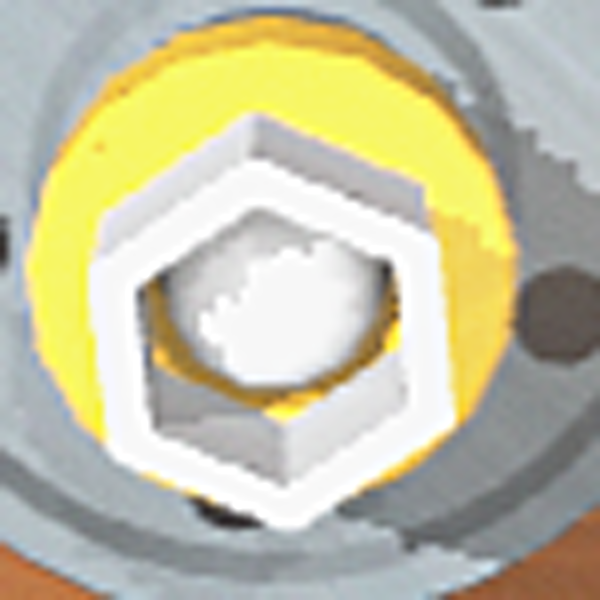

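The hexagon's flats read about 5.5° off the current yaw, which agrees with the fit at yaw 10°. Descending onto the nut.

Request:
{"op": "drive_tool", "data": {
  "plan": [
    [[-0.002, -0.005, 0.06, -0.033], [-0.002, -0.005, 0.12, -0.033], [-0.002, -0.005, 0.17, -0.033], [-0.002, -0.005, 0.2, -0.033], [-0.002, -0.005, 0.22, -0.033], [-0.002, -0.005, 0.235, -0.033], [-0.002, -0.005, 0.24, -0.033], [-0.002, -0.005, 0.24, -0.033], [-0.002, -0.005, 0.24, -0.033]]
  ]
}}

```text
time_s: 1.92
eef_pos: [0.47, -0.2751, 0.1282]
eef_rot: [0.001, 0.996, 0.087, 0.001]
wrist_force: [-0.0, 0.5, 0.9]
opening: 1.003
grasp_force: 0.0
```

Request:
{"op": "drive_tool", "data": {
  "plan": [
    [[0, 0, 0, 0], [0, 0, 0, 0], [0, 0, 0, 0], [0, 0, 0, 0], [0, 0, 0, 0], [0, 0, 0, 0], [0, 0, 0, 0], [0, 0, 0, 0], [0, 0, 0, 0], [0, 0, 0, 0]]
  ],
  "jaw": 1
}}

```text
time_s: 2.75
eef_pos: [0.4699, -0.2747, 0.1278]
eef_rot: [0.0, 0.996, 0.088, 0.0]
wrist_force: [0.7, -0.5, 5.7]
opening: 0.33
grasp_force: 59.7
```

Run:
```python
from h import *
r,d,X,rays,c=shot("wrist"); save(r,"w2.png")
go(.469,-.2755,.22,10); o=pose()[3]; print(o["opening"],o["grasp_force"],o["wrist_force"])
```

```text
t 2.8 p [ 0.4699 -0.2747  0.1278] yaw 10.03 tilt [ 0.001 -0.001 -1.   ] SHIFT [-0.0023  0.0016 -0.2305] TURN 0.0002
0.3305235794208802 59.7308867610991 [0.35481639 0.81329233 5.45612976]
```

View pics/w2.png

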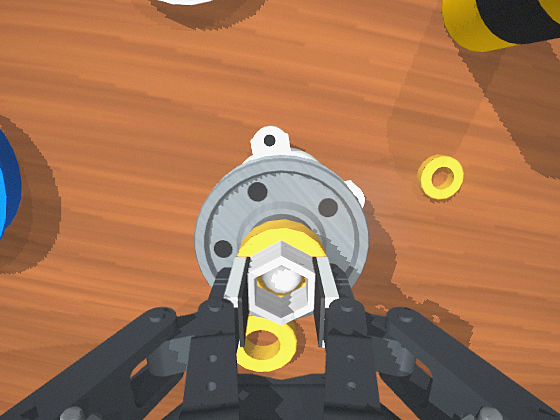

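The wrist view shows the nut square between the pads at (282,290). Opening is about 28 mm and grip 60 N. Lift and carry to the dish.

Request:
{"op": "drive_tool", "data": {
  "plan": [
    [[0, 0, -0.03, 0], [0, 0, -0.09, 0], [0, 0, -0.15, 0], [0.05, -0.015, -0.2, 0], [0.12, -0.037, -0.2, 0], [0.2, -0.062, -0.2, 0], [0.28, -0.086, -0.2, 0], [0.36, -0.111, -0.2, 0], [0.43, -0.133, -0.2, 0], [0.475, -0.147, -0.2, 0], [0.496, -0.153, -0.2, 0], [0.496, -0.153, -0.2, 0]]
  ]
}}

```text
time_s: 3.8
eef_pos: [0.655, -0.1785, 0.2069]
eef_rot: [-0.0, 0.996, 0.088, -0.0]
wrist_force: [-0.8, -0.3, -0.9]
opening: 0.333
grasp_force: 59.3
```

Run:
```python
from h import *
r,d,X,rays,c=shot("wrist"); 
go(.6545,-.18,.03,10); o=pose()[3]; print(o["opening"],o["grasp_force"],o["wrist_force"])
m=(X[...,2]>.016)&(X[...,2]<.024)&(abs(X[...,0]-.654)<.065)&(abs(X[...,1]+.18)<.065); P=X[m]
A=np.c_[2*P[:,:2],np.ones(len(P))]; s=np.linalg.lstsq(A,(P[:,:2]**2).sum(1),rcond=None)[0]; print(len(P),s[:2],np.sqrt(s[2]+s[0]**2+s[1]**2))
print(cv2.minEnclosingCircle(P[:,:2].astype(np.float32)))
```

```text
t 3.85 p [ 0.654  -0.1793  0.2069] yaw 10.1 tilt [-0.001  0.    -1.   ] SHIFT [0.0016 0.002  0.4422] TURN 0.0006
0.33213839417892177 59.30199371650815 [-0.16526799 -0.09202967 -1.08203566]
1508 [ 0.65336248 -0.17804994] 0.05310968848952698
((0.6532029509544373, -0.17794981598854065), 0.05579714477062225)
```

Request:
{"op": "drive_tool", "data": {
  "plan": [
    [[0, 0, 0.09, 0], [0, 0, 0.18, 0], [0, 0, 0.27, 0], [0, 0, 0.35, 0], [0, 0, 0.41, 0], [0, 0, 0.45, 0], [0, 0, 0.47, 0], [0, 0, 0.48, 0], [0, 0, 0.485, 0], [0, 0, 0.49, 0], [0, 0, 0.495, 0], [0, 0, 0.495, 0]]
  ]
}}

```text
time_s: 4.85
eef_pos: [0.6548, -0.18, 0.0103]
eef_rot: [0.0, 0.996, 0.088, 0.001]
wrist_force: [0.0, 0.1, -0.5]
opening: 0.336
grasp_force: 59.3
```

Run:
```python
from h import *
go(.6537,-.179,.0065,10); o=pose()[3]; print(o["wrist_force"])
```

```text
t 4.85 p [ 0.6548 -0.18    0.0103] yaw 10.04 tilt [ 0.001 -0.001 -1.   ] SHIFT [-0.0022 -0.0029  0.0094] TURN 0.0002
[ 0.00295452  0.08264346 -0.51652999]
```

Request:
{"op": "drive_tool", "data": {
  "plan": [
    [[0, 0, 0.002, 0], [0, 0, 0.004, 0], [0, 0, 0.006, 0], [0, 0, 0.008, 0], [0, 0, 0.009, 0], [0, 0, 0.009, 0]]
  ]
}}

```text
time_s: 5.35
eef_pos: [0.6543, -0.1796, 0.0059]
eef_rot: [-0.0, 0.996, 0.088, 0.0]
wrist_force: [-0.1, 0.2, 2.1]
opening: 0.331
grasp_force: 59.6
```

Contact of about 2 N, so the nut is on the dish floor. Releasing part-way, to stay inside the rim, then rising.

Request:
{"op": "drive_tool", "data": {
  "plan": [
    [[0, 0, 0, 0], [0, 0, 0, 0], [0, 0, 0, 0], [0, 0, 0, 0], [0, 0, 0, 0], [0, 0, -0.02, 0], [0, 0, -0.06, 0], [0, 0, -0.14, 0], [0, 0, -0.24, 0], [0, 0, -0.34, 0], [0, 0, -0.44, 0], [0, 0, -0.48, 0]]
  ],
  "jaw": 0.42
}}

```text
time_s: 6.35
eef_pos: [0.6571, -0.1809, 0.2073]
eef_rot: [0.003, 0.996, 0.088, 0.005]
wrist_force: [1.5, -0.5, 0.2]
opening: 0.581
grasp_force: 0.0
```

Run:
```python
from h import *
r,d,X,rays,c=shot("wrist"); save(r,"w3.png",1,(120,60,440,420))
m=(X[...,2]>.017)&(X[...,2]<.026)&(np.hypot(X[...,0]-.654,X[...,1]+.179)<.035); P=X[m]
print(len(P),cv2.minEnclosingCircle(P[:,:2].astype(np.float32)),np.median(P[:,2]))
go(.4697,-.2753,.2,10); o=pose()[3]; print(o["opening"],o["wrist_force"])
```

```text
331 ((0.6535342335700989, -0.179403156042099), 0.01703502982854843) 0.020379166757112266
t 6.4 p [ 0.6581 -0.1813  0.2092] yaw 10.06 tilt [ 0.013 -0.006 -1.   ] SHIFT [-0.505   0.1491  0.0181] TURN 0.0003
0.5813084426564731 [ 1.76965752 -0.92879089  2.5435913 ]
```

View pics/w3.png

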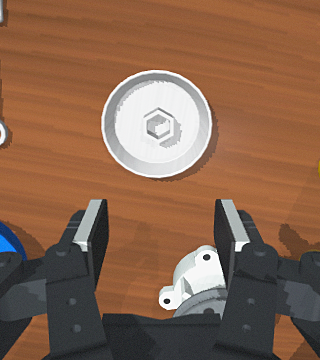

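The nut lies flat and central in the dish (at about (160,124) in the crop). Back to the stack for the spacer.

Request:
{"op": "drive_tool", "data": {
  "plan": [
    [[-0.04, 0.0125, 0, 0], [-0.1, 0.031, 0, 0], [-0.17, 0.053, 0, 0], [-0.25, 0.078, 0, 0], [-0.33, 0.103, 0, 0], [-0.4, 0.125, 0, 0], [-0.46, 0.143, 0, 0], [-0.485, 0.151, 0, 0], [-0.497, 0.155, 0, 0], [-0.497, 0.155, 0, 0], [-0.497, 0.155, 0, 0]]
  ],
  "jaw": 0
}}

```text
time_s: 7.32
eef_pos: [0.4701, -0.2752, 0.1983]
eef_rot: [0.0, 0.996, 0.088, 0.001]
wrist_force: [-0.1, 0.5, -0.0]
opening: 0.999
grasp_force: 0.0
```

```bash
cat >> h.py <<'E'
def ring(X,zlo,zhi,cx=.4697,cy=-.2753,rad=.06,dbg=1):
    m=(X[...,2]>zlo)&(X[...,2]<zhi)&(np.hypot(X[...,0]-cx,X[...,1]-cy)<rad); P=X[m]
    e=cv2.minEnclosingCircle(P[:,:2].astype(np.float32)); print(len(P),"c",np.round(e[0],4),"dia",round(2*e[1],4),"z",np.median(P[:,2]).round(4)); return e
E
python3 - <<'E'
from h import *
r,d,X,rays,c=shot("wrist")
ring(X,.122,.129,rad=.03); ring(X,.108,.129,rad=.03); ring(X,.091,.1,rad=.056)
go(.4697,-.2753,.101,10); o=pose()[3]; print(o["opening"],o["wrist_force"])
E
```

```text
2670 c [ 0.4687 -0.2751] dia 0.0467 z 0.1256
3017 c [ 0.4687 -0.2751] dia 0.0466 z 0.1254
8394 c [ 0.4688 -0.2752] dia 0.1006 z 0.0929
t 7.37 p [ 0.4703 -0.275   0.1981] yaw 10.08 tilt [ 0.001 -0.    -1.   ] SHIFT [-0.0017  0.0004  0.2427] TURN 0.0004
0.9980210862922034 [ 1.07159543  0.86631462 -0.10410593]
```

Request:
{"op": "drive_tool", "data": {
  "plan": [
    [[-0.003, 0, 0.05, 0], [-0.003, 0, 0.11, 0], [-0.003, 0, 0.16, 0], [-0.003, 0, 0.2, 0], [-0.003, 0, 0.22, 0], [-0.003, 0, 0.235, 0], [-0.003, 0, 0.24, 0], [-0.003, 0, 0.24, 0], [-0.003, 0, 0.24, 0]]
  ]
}}

```text
time_s: 8.12
eef_pos: [0.4688, -0.2759, 0.1026]
eef_rot: [0.001, 0.996, 0.088, 0.001]
wrist_force: [0.2, -0.9, 0.2]
opening: 1.0
grasp_force: 0.0
```

Request:
{"op": "drive_tool", "data": {
  "plan": [
    [[0, 0, 0, 0], [0, 0, 0, 0], [0, 0, 0, 0], [0, 0, 0, 0], [0, 0, 0, 0], [0, 0, 0, 0], [0, 0, 0, 0], [0, 0, 0, 0], [0, 0, 0, 0]]
  ],
  "jaw": 1
}}

```text
time_s: 8.87
eef_pos: [0.4686, -0.276, 0.1028]
eef_rot: [0.001, 0.996, 0.087, 0.001]
wrist_force: [-0.5, 0.9, 5.0]
opening: 0.531
grasp_force: 60.5
```

Run:
```python
from h import *
go(.4697,-.2753,.201,10)
```

```text
t 8.87 p [ 0.4686 -0.276   0.1028] yaw 10.03 tilt [ 0.001 -0.001 -1.   ] SHIFT [ 0.0033 -0.001  -0.2454] TURN 0.0002
```

Spacer gripped at about 45 mm opening. Lift and carry it to the red bin.

Request:
{"op": "drive_tool", "data": {
  "plan": [
    [[0, 0, -0.02, 0], [0, 0, -0.06, 0], [0, 0, -0.12, 0], [0.004, -0.03, -0.18, 0], [0.012, -0.09, -0.2, 0], [0.022, -0.16, -0.2, 0], [0.034, -0.25, -0.2, 0], [0.046, -0.34, -0.2, 0], [0.058, -0.43, -0.2, 0], [0.07, -0.52, -0.2, 0], [0.082, -0.61, -0.2, 0], [0.095, -0.7, -0.2, 0]]
  ]
}}

```text
time_s: 9.87
eef_pos: [0.4562, 0.0084, 0.1822]
eef_rot: [0.0, 0.996, 0.087, 0.0]
wrist_force: [0.1, -0.4, -1.3]
opening: 0.529
grasp_force: 61.5
```

Request:
{"op": "drive_tool", "data": {
  "plan": [
    [[0.012, -0.09, 0, 0], [0.024, -0.18, 0, 0], [0.036, -0.27, 0, 0], [0.048, -0.36, 0, 0], [0.06, -0.45, 0, 0], [0.07, -0.53, 0, 0], [0.08, -0.6, 0, 0], [0.087, -0.65, 0, 0], [0.092, -0.685, 0, 0], [0.094, -0.7, 0, 0], [0.094, -0.7, 0, 0], [0.094, -0.7, 0, 0]]
  ]
}}

```text
time_s: 10.87
eef_pos: [0.4448, 0.2886, 0.1817]
eef_rot: [0.0, 0.996, 0.088, -0.0]
wrist_force: [0.3, -1.5, -1.7]
opening: 0.526
grasp_force: 61.5
```

```bash
cat > bin.py <<'E'
from h import *
import sys
def rect(X,cx,cy,hw,zlo,zhi):
    m=(X[...,2]>zlo)&(X[...,2]<zhi)&(abs(X[...,0]-cx)<hw)&(abs(X[...,1]-cy)<hw); P=X[m]
    q=cv2.minAreaRect(P[:,:2].astype(np.float32)); print(len(P),np.round(q[0],4),np.round(q[1],4),round(q[2],2), P[:,:2].min(0).round(4),P[:,:2].max(0).round(4)); return q
E
python3 - <<'E'
from bin import *
r,d,X,rays,c=shot("wrist"); save(r,"w4.png")
rect(X,.446,.289,.095,.036,.043)
rect(X,.446,.289,.08,.001,.009)
go(.4458,.2891,.02,10); print(pose()[3]["opening"],pose()[3]["grasp_force"])
E
```

```text
4935 [0.445 0.289] [0.1308 0.1488] 4.18 [0.3744 0.2106] [0.5152 0.3679]
15168 [0.4549 0.2908] [0.1554 0.1417] 89.85 [0.3842 0.2129] [0.5259 0.3683]
t 10.92 p [0.4449 0.2882 0.1817] yaw 10.01 tilt [-0.    -0.001 -1.   ] SHIFT [ 0.0027 -0.002   0.4042] TURN 0.0001
0.5311673243783976 61.54528431594372
```

View pics/w4.png

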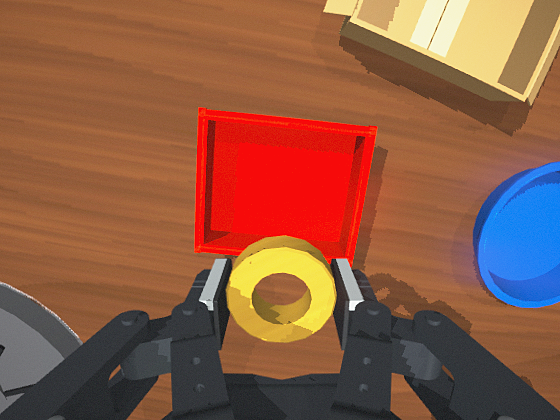

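The spacer is held level at (282,295) and the bin is right under it at (285,180). Before lowering I need to know how far the finger tips reach below the spacer.

Run:
```python
from bin import *
r,d,X,rays,c=shot("wrist"); p,R,a,o=pose()
Y=(X-p)@R   # tool coords
for box in [(195,255,232,315),(335,255,372,315),(232,236,335,345)]:
    x0,y0,x1,y1=box; Q=Y[y0:y1,x0:x1].reshape(-1,3); Q=Q[(Q[:,2]>-.08)&(Q[:,2]<.03)]
    print(box,len(Q),"z pct",np.percentile(Q[:,2],[50,90,97,99,99.8]).round(4),"y",np.percentile(Q[:,1],[2,98]).round(4),"x",np.percentile(Q[:,0],[2,98]).round(4))
for v in range(255,300,5): print(v,Y[v,215].round(4),Y[v,222].round(4),Y[v,350].round(4))
```

```text
(195, 255, 232, 315) 1832 z pct [-0.0258 -0.0125 -0.0082 -0.0066 -0.0046] y [-0.0349 -0.0207] x [-0.0044  0.0117]
(335, 255, 372, 315) 1739 z pct [-0.0286 -0.0138 -0.0093 -0.0073 -0.0065] y [0.0225 0.0353] x [-0.002   0.0125]
(232, 236, 335, 345) 7874 z pct [-0.0224 -0.0139 -0.0105 -0.0093 -0.0049] y [-0.0191  0.021 ] x [-0.0189  0.0228]
255 [-0.0795 -0.0701  0.1825] [-0.0793 -0.0626  0.1823] [-0.0599  0.0642  0.142 ]
260 [ 0.0106 -0.0292 -0.0082] [ 0.0105 -0.0261 -0.008 ] [-0.0654  0.0647  0.1428]
265 [ 0.0103 -0.0284 -0.0124] [ 0.0098 -0.0256 -0.0113] [-0.0705  0.065   0.1425]
270 [ 0.0106 -0.0275 -0.0174] [ 0.0103 -0.0247 -0.0169] [ 0.0099  0.0289 -0.0162]
275 [ 0.0104 -0.0268 -0.0213] [ 0.0097 -0.0242 -0.02  ] [ 0.0099  0.0281 -0.0205]
280 [ 0.0106 -0.026  -0.0256] [ 0.0104 -0.0233 -0.0253] [ 0.0102  0.0272 -0.0249]
285 [ 0.0102 -0.0254 -0.0287] [ 0.0103 -0.0227 -0.0287] [ 0.011   0.0261 -0.03  ]
290 [ 0.0101 -0.0248 -0.0322] [ 0.0084 -0.0227 -0.0293] [ 0.0101  0.0258 -0.0321]
295 [ 0.0107 -0.024  -0.0365] [ 0.0067 -0.0227 -0.0302] [ 0.0104  0.025  -0.036 ]
```

The tips reach about 3 mm below the spacer's underside, so letting go here would drop it. I'll put it back on its hub, regrip higher, and then place it softly.

Request:
{"op": "drive_tool", "data": {
  "plan": [
    [[-0.012, 0.09, 0, 0], [-0.024, 0.18, 0, 0], [-0.036, 0.27, 0, 0], [-0.048, 0.36, 0, 0], [-0.06, 0.45, 0, 0], [-0.072, 0.54, 0, 0], [-0.085, 0.63, 0, 0], [-0.097, 0.72, 0, 0], [-0.109, 0.81, 0, 0], [-0.122, 0.9, 0, 0], [-0.132, 0.98, 0, 0]]
  ]
}}

```text
time_s: 11.88
eef_pos: [0.4605, -0.1093, 0.182]
eef_rot: [0.0, 0.996, 0.086, 0.0]
wrist_force: [1.3, 0.6, -1.2]
opening: 0.534
grasp_force: 61.7
```

Request:
{"op": "drive_tool", "data": {
  "plan": [
    [[-0.012, 0.09, 0, 0], [-0.024, 0.18, 0, 0], [-0.036, 0.27, 0, 0], [-0.045, 0.34, 0, 0], [-0.053, 0.39, 0, 0], [-0.056, 0.41, 0, 0], [-0.057, 0.42, 0, 0], [-0.057, 0.42, 0, 0], [-0.057, 0.42, 0, 0]]
  ]
}}

```text
time_s: 12.63
eef_pos: [0.4677, -0.2748, 0.1815]
eef_rot: [-0.0, 0.996, 0.087, -0.0]
wrist_force: [1.0, 0.0, -0.1]
opening: 0.538
grasp_force: 61.7
```

Run:
```python
from h import *
go(.4688,-.2758,.1038,10); print(pose()[3]["wrist_force"])
```

```text
t 12.63 p [ 0.4677 -0.2748  0.1815] yaw 10.03 tilt [-0.     0.001 -1.   ] SHIFT [0.0022 0.0031 0.1943] TURN 0.0002
[ 0.97171654  0.01627816 -0.07447189]
```

Request:
{"op": "drive_tool", "data": {
  "plan": [
    [[0, 0, 0.04, 0], [0, 0, 0.08, 0], [0, 0, 0.11, 0], [0, 0, 0.135, 0], [0, 0, 0.155, 0], [0, 0, 0.17, 0], [0, 0, 0.18, 0], [0, 0, 0.188, 0], [0, 0, 0.194, 0], [0, 0, 0.197, 0], [0, 0, 0.198, 0], [0, 0, 0.198, 0]]
  ]
}}

```text
time_s: 13.63
eef_pos: [0.4683, -0.2758, 0.1029]
eef_rot: [0.0, 0.996, 0.087, 0.0]
wrist_force: [0.1, 1.1, -0.4]
opening: 0.536
grasp_force: 61.8
```

Request:
{"op": "drive_tool", "data": {
  "plan": [
    [[0, 0, 0.002, 0], [0, 0, 0.002, 0], [0, 0, 0.002, 0], [0, 0, 0, 0], [0, 0, -0.005, 0], [0, 0, -0.01, 0], [0, 0, -0.014, 0], [0, 0, -0.014, 0], [0, 0, -0.014, 0]]
  ],
  "jaw": 0.2
}}

```text
time_s: 14.38
eef_pos: [0.4682, -0.2757, 0.1083]
eef_rot: [0.0, 0.996, 0.087, 0.0]
wrist_force: [0.8, -1.3, 0.2]
opening: 0.799
grasp_force: 0.0
```

Request:
{"op": "drive_tool", "data": {
  "plan": [
    [[0, 0, 0, 0], [0, 0, 0, 0], [0, 0, 0, 0], [0, 0, 0, 0], [0, 0, 0, 0], [0, 0, 0, 0], [0, 0, 0, 0]]
  ],
  "jaw": 1
}}

```text
time_s: 14.97
eef_pos: [0.4684, -0.2758, 0.1086]
eef_rot: [0.0, 0.996, 0.087, 0.0]
wrist_force: [-0.8, 0.7, 5.4]
opening: 0.526
grasp_force: 61.0
```

Run:
```python
from h import *
r,d,X,rays,c=shot("wrist"); p,R,a,o=pose(); Y=(X-p)@R
go(.4688,-.2758,.19,10); ring(X,.121,.129,rad=.03)
for v in range(256,300,4): print(v,Y[v,215].round(4),Y[v,350].round(4))
```

```text
t 15.02 p [ 0.4684 -0.2758  0.1086] yaw 10.04 tilt [ 0.001 -0.001 -1.   ] SHIFT [ 0.0012  0.0003 -0.2035] TURN 0.0002
7083 c [ 0.4736 -0.2746] dia 0.0581 z 0.1256
256 [ 0.0005 -0.0343  0.0166] [0.0006 0.0359 0.0162]
260 [-0.0018 -0.0344  0.0166] [-0.0013  0.0359  0.0155]
264 [ 0.0105 -0.0284 -0.0117] [-0.0042  0.0363  0.0166]
268 [ 0.0104 -0.0278 -0.0151] [ 0.0102  0.0293 -0.0149]
272 [ 0.0103 -0.0272 -0.0185] [ 0.0105  0.0285 -0.0189]
276 [ 0.0102 -0.0266 -0.0216] [ 0.0108  0.0277 -0.0227]
280 [ 0.0103 -0.026  -0.025 ] [ 0.0104  0.0273 -0.0251]
284 [ 0.0102 -0.0255 -0.0279] [ 0.0105  0.0267 -0.0284]
288 [ 0.0114 -0.0245 -0.0327] [ 0.0109  0.0259 -0.032 ]
292 [ 0.0106 -0.0243 -0.0342] [ 0.0107  0.0255 -0.0344]
296 [ 0.0105 -0.0238 -0.0368] [nan nan nan]
```

Regripped: the spacer's underside is now 3.4 mm above the TCP and just below the tips. Carry to the bin again.

Request:
{"op": "drive_tool", "data": {
  "plan": [
    [[0, 0, -0.02, 0], [0, 0, -0.06, 0], [0, 0, -0.12, 0], [0.004, -0.03, -0.17, 0], [0.012, -0.09, -0.18, 0], [0.022, -0.16, -0.18, 0], [0.034, -0.25, -0.18, 0], [0.046, -0.34, -0.18, 0], [0.058, -0.43, -0.18, 0], [0.07, -0.52, -0.18, 0], [0.082, -0.61, -0.18, 0], [0.095, -0.7, -0.18, 0]]
  ]
}}

```text
time_s: 16.02
eef_pos: [0.4559, 0.0085, 0.1801]
eef_rot: [-0.0, 0.996, 0.087, -0.0]
wrist_force: [0.9, 1.0, -1.1]
opening: 0.527
grasp_force: 61.6
```

Request:
{"op": "drive_tool", "data": {
  "plan": [
    [[0.012, -0.09, 0, 0], [0.024, -0.18, 0, 0], [0.036, -0.27, 0, 0], [0.048, -0.36, 0, 0], [0.06, -0.45, 0, 0], [0.07, -0.53, 0, 0], [0.08, -0.6, 0, 0], [0.087, -0.65, 0, 0], [0.092, -0.685, 0, 0], [0.094, -0.7, 0, 0], [0.094, -0.7, 0, 0], [0.094, -0.7, 0, 0]]
  ]
}}

```text
time_s: 17.02
eef_pos: [0.4447, 0.2886, 0.1799]
eef_rot: [0.0, 0.996, 0.088, -0.0]
wrist_force: [-0.7, 0.5, -0.1]
opening: 0.529
grasp_force: 61.6
```

Request:
{"op": "drive_tool", "data": {
  "plan": [
    [[0, 0, 0.08, 0], [0, 0, 0.16, 0], [0, 0, 0.23, 0], [0, 0, 0.29, 0], [0, 0, 0.34, 0], [0, 0, 0.38, 0], [0, 0, 0.4, 0], [0, 0, 0.415, 0], [0, 0, 0.425, 0], [0, 0, 0.43, 0], [0, 0, 0.43, 0], [0, 0, 0.43, 0]]
  ]
}}

```text
time_s: 18.02
eef_pos: [0.4456, 0.2892, 0.0089]
eef_rot: [-0.0, 0.996, 0.087, 0.001]
wrist_force: [-0.2, 0.5, -1.6]
opening: 0.532
grasp_force: 61.6
```

Run:
```python
from h import *
go(.445,.289,.0006,10); print(pose()[3]["wrist_force"])
```

```text
t 18.02 p [0.4456 0.2892 0.0089] yaw 10.04 tilt [ 0.001  0.    -1.   ] SHIFT [-0.0016  0.0003  0.0207] TURN 0.0002
[-0.16721746  0.52652779 -1.6081632 ]
```

Request:
{"op": "drive_tool", "data": {
  "plan": [
    [[0, 0, 0.004, 0], [0, 0, 0.008, 0], [0, 0, 0.012, 0], [0, 0, 0.015, 0], [0, 0, 0.017, 0], [0, 0, 0.019, 0], [0, 0, 0.02, 0], [0, 0, 0.02, 0]]
  ]
}}

```text
time_s: 18.68
eef_pos: [0.445, 0.2892, 0.0019]
eef_rot: [0.0, 0.996, 0.088, -0.0]
wrist_force: [-7.3, -4.4, 18.1]
opening: 0.53
grasp_force: 72.5
```

Contact (18 N): ease off slightly, release, and rise.

Request:
{"op": "drive_tool", "data": {
  "plan": [
    [[0, 0, -0.002, 0], [0, 0, -0.003, 0], [0, 0, -0.003, 0]]
  ]
}}

```text
time_s: 18.93
eef_pos: [0.445, 0.2891, 0.0019]
eef_rot: [0.0, 0.996, 0.088, 0.0]
wrist_force: [-3.3, -1.1, 8.2]
opening: 0.526
grasp_force: 67.1
```

Request:
{"op": "drive_tool", "data": {
  "plan": [
    [[0, 0, 0, 0], [0, 0, 0, 0], [0, 0, 0, 0], [0, 0, 0, 0], [0, 0, -0.02, 0], [0, 0, -0.06, 0], [0, 0, -0.14, 0], [0, 0, -0.23, 0], [0, 0, -0.32, 0], [0, 0, -0.4, 0], [0, 0, -0.44, 0], [0, 0, -0.44, 0]]
  ],
  "jaw": 0.25
}}

```text
time_s: 19.93
eef_pos: [0.4478, 0.2902, 0.1829]
eef_rot: [-0.001, 0.996, 0.088, 0.005]
wrist_force: [0.6, 0.4, 0.6]
opening: 0.751
grasp_force: 0.0
```

Run:
```python
from bin import *
r,d,X,rays,c=shot("wrist")
ring(X,.0135,.024,.445,.289,.04)
go(.4688,-.2755,.17,10); print(pose()[3]["wrist_force"])
```

```text
1306 c [0.4459 0.2896] dia 0.0461 z 0.0175
t 19.98 p [0.4465 0.2896 0.1802] yaw 10.04 tilt [ 0.005  0.002 -1.   ] SHIFT [-0.1915  1.401   0.0231] TURN 0.0002
[ 0.4197635  -0.04369249 -0.14251223]
```

Spacer flat and centred in the bin. Back for the pulley.

Request:
{"op": "drive_tool", "data": {
  "plan": [
    [[-0.012, 0.09, 0, 0], [-0.024, 0.18, 0, 0], [-0.036, 0.27, 0, 0], [-0.048, 0.36, 0, 0], [-0.06, 0.45, 0, 0], [-0.072, 0.54, 0, 0], [-0.085, 0.63, 0, 0], [-0.097, 0.72, 0, 0], [-0.109, 0.81, 0, 0], [-0.122, 0.9, 0, 0], [-0.132, 0.98, 0, 0]]
  ],
  "jaw": 0
}}

```text
time_s: 20.9
eef_pos: [0.4599, -0.1079, 0.1758]
eef_rot: [-0.001, 0.996, 0.087, -0.001]
wrist_force: [0.4, 1.6, -0.2]
opening: 0.999
grasp_force: 0.0
```

Request:
{"op": "drive_tool", "data": {
  "plan": [
    [[-0.012, 0.09, 0, 0], [-0.024, 0.18, 0, 0], [-0.036, 0.27, 0, 0], [-0.045, 0.34, 0, 0], [-0.053, 0.39, 0, 0], [-0.056, 0.41, 0, 0], [-0.057, 0.42, 0, 0], [-0.057, 0.42, 0, 0], [-0.057, 0.42, 0, 0]]
  ]
}}

```text
time_s: 21.65
eef_pos: [0.4678, -0.2741, 0.1766]
eef_rot: [-0.001, 0.996, 0.088, -0.0]
wrist_force: [1.0, 0.1, -0.5]
opening: 1.003
grasp_force: 0.0
```

Run:
```python
from h import *
r,d,X,rays,c=shot("wrist")
ring(X,.107,.115,.4690,-.2755,rad=.03); ring(X,.09,.1,.469,-.2755,rad=.056)
go(.4690,-.2755,.094,10)
```

```text
1681 c [ 0.4685 -0.2751] dia 0.041 z 0.1115
11985 c [ 0.4687 -0.2751] dia 0.1005 z 0.0925
t 21.7 p [ 0.468  -0.274   0.1768] yaw 10.11 tilt [-0.001  0.001 -1.   ] SHIFT [0.002  0.0043 0.2071] TURN 0.0006
```

Request:
{"op": "drive_tool", "data": {
  "plan": [
    [[0.002, 0.003, 0.05, 0], [0.002, 0.003, 0.1, 0], [0.002, 0.003, 0.14, 0], [0.002, 0.003, 0.17, 0], [0.002, 0.003, 0.19, 0], [0.002, 0.003, 0.2, 0], [0.002, 0.003, 0.206, 0], [0.002, 0.003, 0.206, 0], [0.002, 0.003, 0.206, 0]]
  ]
}}

```text
time_s: 22.45
eef_pos: [0.4696, -0.2769, 0.0956]
eef_rot: [0.0, 0.996, 0.088, 0.0]
wrist_force: [-0.2, -0.5, -0.1]
opening: 0.999
grasp_force: 0.0
```

Request:
{"op": "drive_tool", "data": {
  "plan": [
    [[0, 0, 0, 0], [0, 0, 0, 0], [0, 0, 0, 0], [0, 0, 0, 0], [0, 0, 0, 0], [0, 0, 0, 0], [0, 0, 0, 0], [0, 0, 0, 0], [0, 0, 0, 0]]
  ],
  "jaw": 1
}}

```text
time_s: 23.2
eef_pos: [0.4695, -0.2769, 0.0957]
eef_rot: [0.0, 0.996, 0.087, 0.0]
wrist_force: [-0.4, 1.4, 6.3]
opening: 0.438
grasp_force: 61.0
```

Run:
```python
from h import *
r,d,X,rays,c=shot("wrist"); p,R,a,o=pose()
go(.4463,.014,.17,10)
ring(X,.1,.114,.4690,-.2755,rad=.02)
```

```text
t 23.25 p [ 0.4695 -0.2769  0.0957] yaw 10.03 tilt [ 0.001 -0.001 -1.   ] SHIFT [ 0.0698 -0.7262 -0.1863] TURN 0.0002
3571 c [ 0.469  -0.2755] dia 0.0401 z 0.1115
```

Pulley hub gripped (about 38 mm). Lift gently, carry, lower.

Request:
{"op": "drive_tool", "data": {
  "plan": [
    [[0, 0, -0.01, 0], [0, 0, -0.03, 0], [0, 0, -0.06, 0], [0, 0, -0.1, 0], [0, 0, -0.14, 0], [0, 0, -0.17, 0], [0, 0, -0.19, 0], [0.003, -0.03, -0.2, 0], [0.01, -0.08, -0.2, 0], [0.014, -0.15, -0.2, 0], [0.02, -0.22, -0.2, 0], [0.028, -0.29, -0.2, 0]]
  ]
}}

```text
time_s: 24.25
eef_pos: [0.4588, -0.1585, 0.1743]
eef_rot: [-0.001, 0.996, 0.087, -0.001]
wrist_force: [0.4, -0.2, -4.6]
opening: 0.439
grasp_force: 61.1
```

Request:
{"op": "drive_tool", "data": {
  "plan": [
    [[0.007, -0.07, 0, 0], [0.014, -0.14, 0, 0], [0.021, -0.21, 0, 0], [0.028, -0.28, 0, 0], [0.034, -0.34, 0, 0], [0.038, -0.39, 0, 0], [0.041, -0.42, 0, 0], [0.042, -0.436, 0, 0], [0.042, -0.436, 0, 0], [0.042, -0.436, 0, 0]]
  ]
}}

```text
time_s: 25.08
eef_pos: [0.4458, 0.0143, 0.1748]
eef_rot: [0.0, 0.996, 0.088, -0.0]
wrist_force: [0.0, -0.6, -4.0]
opening: 0.439
grasp_force: 61.1
```

Run:
```python
from h import *
r,d,X,rays,c=shot("wrist"); p,R,a,o=pose(); save(r,"w5.png")
go(.4463,.014,.025,10); print(o["opening"],o["grasp_force"],o["wrist_force"])
m=(X[...,2]>.031)&(X[...,2]<.038)&(np.hypot(X[...,0]-.446,X[...,1]-.014)<.09); P=X[m]
A=np.c_[2*P[:,:2],np.ones(len(P))]; s=np.linalg.lstsq(A,(P[:,:2]**2).sum(1),rcond=None)[0]; print(len(P),s[:2],np.sqrt(s[2]+s[0]**2+s[1]**2))
```

```text
t 25.13 p [0.446  0.0138 0.1748] yaw 10.04 tilt [-0. -0. -1.] SHIFT [ 0.001  -0.0004  0.3745] TURN 0.0002
0.4352754424319802 61.10979732591659 [-0.63437459  0.73981815 -5.07236364]
3573 [0.44448407 0.01502435] 0.07421610004751464
```

View pics/w5.png

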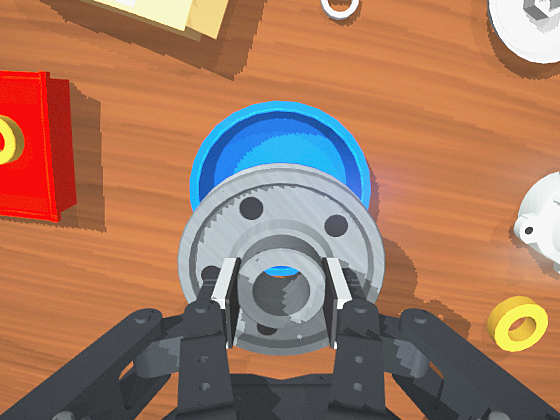

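The pulley hangs level at (280,260) over the pan at (280,185). Lowering.

Request:
{"op": "drive_tool", "data": {
  "plan": [
    [[0, 0, 0.06, 0], [0, 0, 0.12, 0], [0, 0, 0.18, 0], [0, 0, 0.23, 0], [0, 0, 0.27, 0], [0, 0, 0.3, 0], [0, 0, 0.325, 0], [0, 0, 0.345, 0], [0, 0, 0.36, 0], [0, 0, 0.368, 0], [0, 0, 0.37, 0], [0, 0, 0.37, 0]]
  ]
}}

```text
time_s: 26.13
eef_pos: [0.4464, 0.0141, 0.0271]
eef_rot: [0.0, 0.996, 0.087, 0.0]
wrist_force: [-0.2, -1.0, -5.1]
opening: 0.438
grasp_force: 61.1
```

Request:
{"op": "drive_tool", "data": {
  "plan": [
    [[0, 0, 0.002, 0], [0, 0, 0.004, 0], [0, 0, 0.006, 0], [0, 0, 0.008, 0], [0, 0, 0.01, 0], [0, 0, 0.011, 0], [0, 0, 0.012, 0], [0, 0, 0.012, 0]]
  ]
}}

```text
time_s: 26.8
eef_pos: [0.446, 0.0142, 0.022]
eef_rot: [-0.0, 0.996, 0.087, -0.0]
wrist_force: [0.6, 0.0, -3.9]
opening: 0.438
grasp_force: 61.1
```

Request:
{"op": "drive_tool", "data": {
  "plan": [
    [[0, 0, 0.001, 0], [0, 0, 0.002, 0], [0, 0, 0.003, 0], [0, 0, 0.004, 0], [0, 0, 0.004, 0]]
  ]
}}

```text
time_s: 27.22
eef_pos: [0.4461, 0.0142, 0.0207]
eef_rot: [-0.0, 0.996, 0.088, -0.0]
wrist_force: [-1.7, -0.5, 1.1]
opening: 0.437
grasp_force: 61.6
```

Contact: weight taken by the pan floor. Release part-way and rise.

Request:
{"op": "drive_tool", "data": {
  "plan": [
    [[0, 0, 0, 0], [0, 0, 0, 0], [0, 0, 0, 0], [0, 0, 0, 0], [0, 0, 0, 0], [0, 0, -0.02, 0], [0, 0, -0.07, 0], [0, 0, -0.15, 0], [0, 0, -0.24, 0], [0, 0, -0.32, 0], [0, 0, -0.37, 0], [0, 0, -0.37, 0]]
  ],
  "jaw": 0.3
}}

```text
time_s: 28.22
eef_pos: [0.4493, 0.0136, 0.1742]
eef_rot: [0.002, 0.996, 0.088, 0.005]
wrist_force: [1.2, -0.8, 0.3]
opening: 0.702
grasp_force: 0.0
```

Run:
```python
from bin import *
r,d,X,rays,c=shot("wrist")
ring(X,.033,.04,.446,.014,.03); ring(X,.017,.026,.446,.014,.055)
go(.4690,-.2755,.17,10)
p=pose()
r,d,X,rays,c=shot("top"); save(r,"top2.png",3,(130,110,270,290)); np.savez("top2.npz",r=r,X=X,rays=rays,c=c)
rect(X,.652,.17,.12,.046,.055)
# spindle now
r,d,X,rays,c=shot("side"); m=(X[...,2]>.12)&(X[...,2]<.14)&(np.hypot(X[...,0]-.469,X[...,1]+.275)<.03); print(m.sum(),X[m].mean(0))
```

```text
1048 c [0.446  0.0144] dia 0.0405 z 0.0365
4684 c [0.4456 0.0145] dia 0.1008 z 0.0197
t 28.27 p [0.448  0.0138 0.1717] yaw 10.05 tilt [ 0.006 -0.002 -1.   ] SHIFT [-0.0745  0.7213  0.0056] TURN 0.0003
599 [0.6519 0.1691] [0.1779 0.1589] 79.74 [0.5694 0.0692] [0.7411 0.2684]
80 [ 0.46497666 -0.27851319  0.12843975]
```

View pics/top2.png

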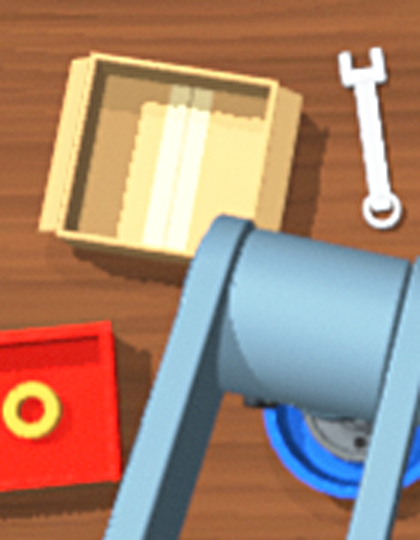

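Carton seen with flaps on both y sides and an inside centre at about (178,152) in the crop. The pulley is flat in the pan and the spacer central in the bin. Now to the spindle.

Request:
{"op": "drive_tool", "data": {
  "plan": [
    [[-0.005, 0.05, 0, 0], [-0.012, 0.13, 0, 0], [-0.021, 0.22, 0, 0], [-0.03, 0.31, 0, 0], [-0.04, 0.41, 0, 0], [-0.05, 0.51, 0, 0], [-0.06, 0.61, 0, 0], [-0.066, 0.68, 0, 0], [-0.07, 0.72, 0, 0], [-0.07, 0.726, 0, 0], [-0.07, 0.726, 0, 0], [-0.07, 0.726, 0, 0]]
  ],
  "jaw": 0
}}

```text
time_s: 29.37
eef_pos: [0.4686, -0.2749, 0.1674]
eef_rot: [-0.001, 0.996, 0.088, -0.001]
wrist_force: [1.0, 0.1, -1.3]
opening: 1.003
grasp_force: 0.0
```

Run:
```python
from bin import *
r,d,X,rays,c=shot("wrist")
ring(X,.128,.137,.469,-.2755,.02); ring(X,.07,.082,.469,-.2755,.05); ring(X,.028,.035,.469,-.2755,.075)
go(.4690,-.2753,.09,10)
```

```text
705 c [ 0.4694 -0.275 ] dia 0.0188 z 0.1317
2915 c [ 0.469  -0.2749] dia 0.0554 z 0.0769
2804 c [ 0.4686 -0.2759] dia 0.1241 z 0.0319
t 29.42 p [ 0.4688 -0.2747  0.1677] yaw 10.12 tilt [-0.001  0.002 -1.   ] SHIFT [0.0005 0.002  0.1942] TURN 0.0006
```

Request:
{"op": "drive_tool", "data": {
  "plan": [
    [[0, 0.001, 0.05, 0], [0, 0.001, 0.1, 0], [0, 0.001, 0.14, 0], [0, 0.001, 0.17, 0], [0, 0.001, 0.185, 0], [0, 0.001, 0.192, 0], [0, 0.001, 0.192, 0], [0, 0.001, 0.192, 0]]
  ]
}}

```text
time_s: 30.08
eef_pos: [0.4697, -0.2771, 0.0925]
eef_rot: [0.0, 0.996, 0.088, 0.0]
wrist_force: [-0.3, -0.1, 0.1]
opening: 1.001
grasp_force: 0.0
```

Request:
{"op": "drive_tool", "data": {
  "plan": [
    [[0, 0, 0, 0], [0, 0, 0, 0], [0, 0, 0, 0], [0, 0, 0, 0], [0, 0, 0, 0], [0, 0, 0, 0], [0, 0, 0, 0], [0, 0, 0, 0], [0, 0, 0, 0], [0, 0, 0, 0], [0, 0, 0, 0]]
  ],
  "jaw": 1
}}

```text
time_s: 31.0
eef_pos: [0.4691, -0.2766, 0.0917]
eef_rot: [-0.0, 0.996, 0.088, -0.0]
wrist_force: [-0.5, 4.8, 4.5]
opening: 0.218
grasp_force: 58.5
```

Request:
{"op": "drive_tool", "data": {
  "plan": [
    [[0, 0, -0.01, 0], [0, 0, -0.03, 0], [0, 0, -0.06, 0], [0, 0, -0.1, 0], [0, 0, -0.14, 0], [0, 0, -0.17, 0], [0, 0, -0.19, 0], [0, 0, -0.2, 0], [0, 0, -0.2, 0], [0, 0, -0.2, 0]]
  ]
}}

```text
time_s: 31.83
eef_pos: [0.4688, -0.2768, 0.1712]
eef_rot: [-0.0, 0.996, 0.087, -0.0]
wrist_force: [-0.0, 0.2, -9.3]
opening: 0.212
grasp_force: 59.1
```

Run:
```python
from h import *
go(.652,.1695,.17,10); o=pose()[3]; print(o["opening"],o["grasp_force"],o["wrist_force"])
r,d,X,rays,c=shot("side"); save(r,"side3.png",3,(180,180,380,380))
```

```text
t 31.83 p [ 0.4688 -0.2768  0.1712] yaw 10.04 tilt [-0.001  0.    -1.   ] SHIFT [ 0.6453 -1.0189  0.0032] TURN 0.0002
0.21206961847154868 59.12627935409546 [-0.01635624  0.19133722 -9.28329971]
```

View pics/side3.png

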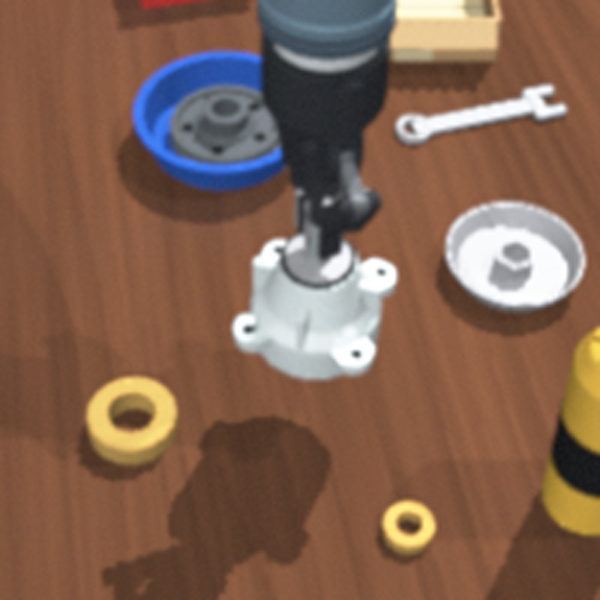

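The spindle hangs upright at (310,300), clear of the bench, with the other parts in place. Carry to the carton.

Request:
{"op": "drive_tool", "data": {
  "plan": [
    [[0.01, -0.016, 0, 0], [0.03, -0.047, 0, 0], [0.06, -0.095, 0, 0], [0.09, -0.142, 0, 0], [0.12, -0.19, 0, 0], [0.15, -0.237, 0, 0], [0.18, -0.284, 0, 0], [0.21, -0.332, 0, 0], [0.24, -0.379, 0, 0], [0.27, -0.426, 0, 0], [0.3, -0.474, 0, 0], [0.33, -0.52, 0, 0]]
  ]
}}

```text
time_s: 32.88
eef_pos: [0.5626, -0.0472, 0.1707]
eef_rot: [-0.001, 0.996, 0.088, -0.001]
wrist_force: [1.2, -0.6, -8.7]
opening: 0.215
grasp_force: 59.2
```

Request:
{"op": "drive_tool", "data": {
  "plan": [
    [[0.03, -0.047, 0, 0], [0.06, -0.095, 0, 0], [0.09, -0.142, 0, 0], [0.12, -0.19, 0, 0], [0.15, -0.237, 0, 0], [0.18, -0.284, 0, 0], [0.21, -0.332, 0, 0], [0.24, -0.379, 0, 0], [0.265, -0.42, 0, 0], [0.285, -0.455, 0, 0], [0.3, -0.48, 0, 0], [0.31, -0.495, 0, 0]]
  ]
}}

```text
time_s: 33.88
eef_pos: [0.6502, 0.1691, 0.1708]
eef_rot: [-0.0, 0.996, 0.088, -0.001]
wrist_force: [-0.1, -0.3, -8.2]
opening: 0.218
grasp_force: 59.3
```

Run:
```python
from bin import *
r,d,X,rays,c=shot("wrist"); save(r,"w6.png")
rect(X,.652,.17,.12,.046,.054)
go(.652,.1695,.1,10); o=pose()[3]; print(o["opening"],o["grasp_force"],o["wrist_force"])
```

```text
4892 [0.6505 0.1712] [0.1706 0.1593] 79.9 [0.5714 0.0756] [0.7421 0.2664]
t 33.93 p [0.6506 0.1696 0.1711] yaw 10.12 tilt [-0.     0.001 -1.   ] SHIFT [0.0033 0.001  0.1777] TURN 0.0006
0.21881981461823477 59.380003809928894 [ 0.1663931  -0.22800602 -8.40345135]
```

View pics/w6.png

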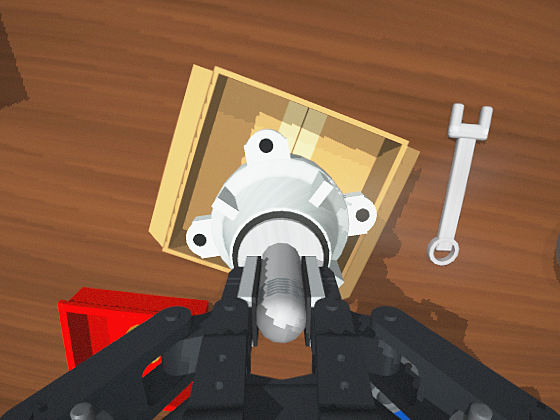

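The spindle is over the carton's middle, with the box at (290,170) and all ears inside the walls. Lowering.

Request:
{"op": "drive_tool", "data": {
  "plan": [
    [[0.002, 0, 0.02, 0], [0.002, 0, 0.05, 0], [0.002, 0, 0.08, 0], [0.002, 0, 0.105, 0], [0.002, 0, 0.125, 0], [0.002, 0, 0.14, 0], [0.002, 0, 0.152, 0], [0.002, 0, 0.16, 0], [0.002, 0, 0.166, 0], [0.002, 0, 0.171, 0], [0.002, 0, 0.174, 0], [0.002, 0, 0.174, 0]]
  ]
}}

```text
time_s: 34.93
eef_pos: [0.6513, 0.1676, 0.1022]
eef_rot: [-0.0, 0.996, 0.088, 0.0]
wrist_force: [-0.4, 0.2, -9.2]
opening: 0.214
grasp_force: 59.4
```

Request:
{"op": "drive_tool", "data": {
  "plan": [
    [[0, 0, 0.001, 0], [0, 0, 0.002, 0], [0, 0, 0.004, 0], [0, 0, 0.006, 0], [0, 0, 0.008, 0], [0, 0, 0.01, 0], [0, 0, 0.011, 0], [0, 0, 0.011, 0]]
  ]
}}

```text
time_s: 35.6
eef_pos: [0.6511, 0.1675, 0.0975]
eef_rot: [0.0, 0.996, 0.087, -0.0]
wrist_force: [0.6, -0.2, -8.6]
opening: 0.22
grasp_force: 59.4
```

Request:
{"op": "drive_tool", "data": {
  "plan": [
    [[0, -0.004, 0, 0], [0, -0.004, 0.001, 0], [0, -0.004, 0.002, 0], [0, -0.004, 0.003, 0], [0, -0.004, 0.004, 0], [0, -0.004, 0.004, 0], [0, -0.004, 0.004, 0]]
  ]
}}

```text
time_s: 36.18
eef_pos: [0.651, 0.1691, 0.0961]
eef_rot: [-0.0, 0.996, 0.087, -0.0]
wrist_force: [0.3, -0.7, -8.2]
opening: 0.216
grasp_force: 59.3
```

Request:
{"op": "drive_tool", "data": {
  "plan": [
    [[0, 0, 0.001, 0], [0, 0, 0.002, 0], [0, 0, 0.003, 0], [0, 0, 0.003, 0]]
  ]
}}

```text
time_s: 36.52
eef_pos: [0.6514, 0.1693, 0.0958]
eef_rot: [-0.0, 0.996, 0.088, 0.001]
wrist_force: [-1.8, 1.0, -2.4]
opening: 0.216
grasp_force: 59.9
```

Mostly landed. Another 0.5 mm, then release and rise straight up.

Request:
{"op": "drive_tool", "data": {
  "plan": [
    [[0, 0, 0.001, 0], [0, 0, 0.0015, 0], [0, 0, 0.0015, 0]]
  ]
}}

```text
time_s: 36.77
eef_pos: [0.6516, 0.1694, 0.0957]
eef_rot: [-0.0, 0.996, 0.088, 0.001]
wrist_force: [-4.3, 1.1, 5.0]
opening: 0.216
grasp_force: 60.7
```

Request:
{"op": "drive_tool", "data": {
  "plan": [
    [[0, 0, 0, 0], [0, 0, 0, 0], [0, 0, 0, 0], [0, 0, 0, 0], [0, 0, 0, 0], [0, 0, 0, 0], [0, 0, -0.03, 0], [0, 0, -0.08, 0], [0, 0, -0.15, 0], [0, 0, -0.23, 0], [0, 0, -0.28, 0], [0, 0, -0.3, 0]]
  ],
  "jaw": 0.2
}}

```text
time_s: 37.77
eef_pos: [0.6532, 0.1694, 0.2201]
eef_rot: [0.0, 0.996, 0.088, 0.004]
wrist_force: [0.4, 0.4, -0.5]
opening: 0.798
grasp_force: 0.0
```

Request:
{"op": "drive_tool", "data": {
  "plan": [
    [[0, 0, 0, 0], [0, 0, 0, 0], [0, 0, 0, 0], [0, 0, 0, 0]]
  ]
}}

```text
time_s: 38.1
eef_pos: [0.6498, 0.169, 0.2118]
eef_rot: [-0.0, 0.996, 0.087, -0.002]
wrist_force: [0.4, 0.5, 0.1]
opening: 0.796
grasp_force: 0.0
```

Run:
```python
from bin import *
r,d,X,rays,c=shot("wrist")
ring(X,.13,.141,.651,.169,.02); ring(X,.075,.085,.651,.169,.05); ring(X,.032,.038,.651,.169,.07)
rect(X,.652,.17,.12,.046,.054)
print(pose()[3]["wrist_force"],pose()[3]["time_s"])
r,d,X,rays,c=shot("side"); save(r,"side4.png",2,(190,110,400,390))
```

```text
592 c [0.6513 0.1703] dia 0.0203 z 0.1353
2180 c [0.6515 0.1703] dia 0.0549 z 0.0809
2139 c [0.651  0.1699] dia 0.1235 z 0.0358
5067 [0.6509 0.1712] [0.1699 0.1587] 79.82 [0.5589 0.0752] [0.7423 0.2665]
[-0.56485157 -0.52681742  0.59946836] 38.15
```

View pics/side4.png

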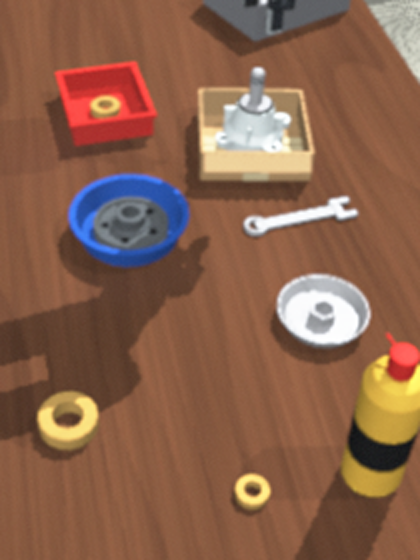

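The side view shows all four parts in place: nut in the dish (321,313), spacer in the bin (105,105), pulley hub-up in the pan (130,222) and spindle upright in the carton (255,110). Can and wrench are untouched.

```bash
python3 -c "
from bench import ctrl
print(ctrl.hand_in())"
```

```text
the job is handed in; nothing more can be done
None
```

I handed the job in at about 38 s: the nut, spacer, pulley and spindle were each set down flat in the middle of the dish, bin, pan and carton, in that order, and the spray can and wrench were not touched; I put the spacer back on the stack once to regrip it higher, and pressed it into the bin at about 18 N.

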